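# Close the filler cap of the glue dispenser

### The arm

A 6-joint arm with a two-finger parallel gripper is mounted at the origin on the work surface. World frame = base frame: x ahead of the robot, y to its left, z up, the work surface at z = 0. Lengths are in m, angles in rad, forces in N, time in s.
With the tool pointing down it reaches from about 0.3 to 0.85 m from the base axis. Payload 5.4 kg.
Tool frame: the origin (TCP) lies midway between the tips of the shut fingers; the grasp point (between the pads) lies 19 mm behind it; z points along the fingers, y is the line along which they close (so a half turn about z gives the same grasp; the last joint's range is limited). The gripper opens to 85 mm and grips with 20 to 120 N. Pads are 22 mm wide; open, the fingers measure 114 mm over their backs; the gripper's body (76 mm by 85 mm) begins 54 mm behind the grasp point. The pads swing forward as they close: fully open they stand 13 mm farther back than shut.
Start: joints at [0.976, 0.158, 1.597, -0, 1.386, -0.21], TCP at [0.216, 0.533, 0.231] pointing down, gripper open.
Joint ranges: [-2.91, 2.91], [-0.94, 2.29], [0.18, 2.7], [-1.29, 4.43], [0.17, 2.64], [-3, 3]. Speed limits (rad/s): [2.57, 2.57, 3.14, 3.14, 3.14, 3.14].

### API

Orientations are given as a unit quaternion [w, x, y, z].
In Python, from cell import robot, get_image, finder gives the robot as it stands. The module is installed in compiled form; this text tells all that it offers.
- The arm moves only by the tool move_arm, never from a script. Its argument "steps" is a list of rows, each an object of numbers: "gripper": the gripper's target within -1 to 1 (shut at 1, half-way at 0, fully open at -1); "dx", "dy", "dz": the shift along the world's x, y, z each as a share of 0.2 m, from -1 to 1; "spin": the turn about the world's z as a share of 180 degrees, from -1 to 1. In form: [{"gripper": .., "dx": .., "dy": .., "dz": .., "spin": ..}, ...]. A call has 1 to 5 rows; each row is the pose to reach, as a shift and turn from the pose commanded when the call began, turning the shorter way round; what a row does not reach only later rows make up. A row lasts 1/12 s, in which the tool goes at most 41.7 mm and 7.16 degrees, less where a joint would pass 70% of its speed; a pose out of reach is approached as far as the arm can. A call with a number of a shift or a turn outside -1 to 1 is refused whole. A call with a gripper value outside its range is refused whole. The fingers move at their own pace and stop on an object; "grip_force" is the grip in N (left out, the last holds). Time passes only in rows, so rows that repeat a pose let the fingers close. It gives the time, the measured TCP pose, the force, the opening and the grip force at its end, in the units of the state.
- robot.sense(): the state, without advancing time (a new reading comes with each control period).
- get_image(name): name is "scene" or "top" or "wrist"; returns a dict with "color" (384x512x3 uint8, blue, green, red), "K" (3x3 intrinsics, pixels), "cam_to_world" (4x4, takes a point from camera to world coordinates); the wrist camera has in their place "tool_from_camera" (4x4, takes a point from camera to tool coordinates, whose origin is the TCP and whose axes are the flange's). Camera axes: x right, y up, looking along -z (the intrinsics and any distortion apply to the point x, -y, -z); pixel columns grow to the right and rows downward; lengths in m; the calibration is good to about 2 mm. A picture is of the moment at which its call begins: read the wrist's pose just before it. There is no depth.
- robot.finish_job(): hands the job in; it is judged then, once.
Trained networks look in the newest picture that a camera, given by its name, has taken for a name from the list of things; names that differ only in an ending like _2 or _b are one class to them, and where a whole thing is asked for, a point or a joint stands for the part that bears it (a point fixed in the world has none). Each returns a list of dicts, best first, with "conf" (0 to 1); they miss things now and then, are a little off and sometimes report something else, mostly with a low value. They report only what shows in the picture. A call takes as long as a camera call. They do not tell look-alikes from the thing itself.
- finder.masks_of(thing, camera): "region" (384x512 bool, what is visible of it) and "uv" ([column, row] in pixels, amid what is visible of it).
The state is a dict: "time_s": time; "q": joint angles; "qvel": joint speeds; "effort": joint torques, N m; "eef_pos": TCP position; "eef_rot": TCP orientation; "force": force on the tool from outside, world axes, zero at the start; "ft_torque": the same for the moment, N m; "grip_width": finger opening in m; "grasp_force": force on a finger pad.
Only numpy, scipy, OpenCV 4.12 (cv2) and the standard library are available. Lean on these libraries where they do the work, as an engineer would, in place of code of your own. Each camera call takes 0.05 s, during which the arm holds its last target. There are 200 camera calls.

### The job

The filler cap of the glue dispenser is sitting proud on its neck, not caught in the thread. Without lifting it off, back it off gently (anticlockwise seen from above) until it drops into the thread start, then run it in clockwise until its flange is fully home on the rim of the neck. Do not force the cap at any moment, do not knock over or shift the spray can, the glue bottle or the canister, and let go at the end.

Things in the scene. Friction and masses are not known exactly. Their poses are not given: they have to be found in the camera images.
- pot: Glue dispenser, fixed to the bench. Blue box base 40 mm tall, in its frame x -73 to +142 mm, y -65 to +65 mm. Origin: on the bench below the neck's axis; z up. Aluminium neck, 80 mm diameter, rises at the origin to 110 mm. Yellow marks on the neck at its +y and -y sides show the two thread starts.
- neck_rim (a point): Centre of the neck's rim, on the neck's axis, 110 mm above the bench; axes as pot. The cap's flange must end up on this rim. The cap's lugs start on a flat land inside the neck, between the two thread starts; it takes about 1 to 3 N pushed on an arm to turn the cap, and it stays where it is left.
- gauge (a point): Top centre of a round gauge (40 mm diameter, 208 to 239 mm above the bench) on a 14 mm brass post that stands on the base at the pot's x = +105 mm, y = 0. An obstacle for the gripper.
- thread_mark (a point): Yellow mark on the neck's rim at the pot's +y side, 37 mm from the axis, 110 mm above the bench; an identical mark is opposite (-y). When the red arms stand over the marks (to about 10 degrees) the lugs fall in and the cap drops 8 mm, to 6 mm above the rim. A hard stop blocks turning anticlockwise more than about 10 degrees past the marks.
- cap: Filler cap, loose, about 0.45 kg: black flange 76 mm wide, 6 mm thick; below it a 50 mm spigot, 60 mm long, in the neck. Origin: centre of the flange's underside, on the axis; z up. On top a 32 mm hub, 27 mm high, and four arms along its +x, -x (red) and +y, -y (white). Starts 14 mm above neck_rim; red arms 35 to 135 degrees clockwise of a mark. Push and squeeze on it must total under 60 N.
- red_arm (a point): Middle of the top face of the red arm on the cap's +x side: 36 mm from the axis, 25 mm above the cap's origin. Every arm is 12 mm wide, reaches 56 mm from the axis and lies 11 to 25 mm above the origin (5 mm free over the flange). The two lugs lie under the two red arms.
- handle_top (a point): Point on the cap's axis 25 mm above its origin (arms' top height). Once dropped in, the thread lowers the cap 0.5 mm per 10 degrees clockwise; flange on the rim (0 mm) about 120 degrees past the marks, hard stop at about 150 degrees. If turned clockwise before it has dropped in, it never drops and meets a hard stop about 150 degrees past a mark.
- spray_can: White and blue spray can, loose, 60 mm in diameter to 170 mm, with a blue cap 42 mm in diameter to 215 mm above the bench. Origin: centre of its underside.
- glue_bottle: White glue bottle with a thin clear nozzle, loose, 54 mm in diameter, 185 mm tall to the nozzle's tip. Origin: centre of its underside.
- canister: Square solvent canister with a green top, loose, 62 by 62 mm, 170 mm tall; its neck and top (42 mm in diameter) reach 240 mm. Origin: centre of its underside.
Not all that is in view belongs to the job. There is more than one size of the cap; the job needs the smallest.

How it is judged:
By the outcome, as a careful person would: the job done as asked, in the order asked, and still so for the second after the job is handed in, with the robot touching nothing.
It also fails if it takes over 64 s, if anything falls off the work surface, if the arm or the gripper's body presses on something with over 40 N, if the wrist force passes 120 N, or if a joint passes its speed limit or range.

## Working session

There is one attempt and no reset: what is moved stays moved. The work goes in short steps, Python scripts to look and compute and a tool call to move; the robot and the scene stay as the last step left them, time stands still between calls to the robot, and variables do not carry over. Pictures are saved under pics/ and viewed, at most 10 in all, crops included, and the job is handed in when it is done.

Besides the shell and the picture viewer there is one more tool, called after "Call:" as a command line: name --argument value ..., lists and objects as JSON in quotes. move_arm: Moves the arm, as the interface text tells. Its arguments: {"type":"object","properties":{"steps":{"type":"array"},"grip_force":{"type":"number"}},"required":["steps"]}

```bash
mkdir -p pics; cat > h.py <<'E'
import numpy as np, cv2
from cell import robot, get_image, finder
def ray(im,uv,T=None):
    T=im["cam_to_world"] if T is None else T
    K=im["K"]; d=np.array([(uv[0]-K[0,2])/K[0,0],-(uv[1]-K[1,2])/K[1,1],-1.])
    T=np.array(T); return T[:3,3],T[:3,:3]@d
def at_z(im,uv,z,T=None):
    o,d=ray(im,uv,T); return o+d*(z-o[2])/d[2]
E
python3 - <<'E'
from h import *
s=robot.sense(); print({k:np.round(v,3) for k,v in s.items()})
zs=dict(pot=.04,cap=.14,gauge=.239,spray_can=.2,glue_bottle=.1,canister=.2,thread_mark=.11,red_arm=.149,handle_top=.149)
ims=[]
for c in("scene","top"):
    im=get_image(c); ims.append(im["color"]); print(c,np.round(np.array(im["cam_to_world"])[:3,3],3))
    for t,z in zs.items():
        for r in finder.masks_of(t,c)[:4]:
            print(t,round(r["conf"],2),np.round(r["uv"]),np.round(at_z(im,r["uv"],z),3),r["region"].sum())
cv2.imwrite("pics/a.png",cv2.resize(ims[0],(800,600)));cv2.imwrite("pics/b.png",cv2.resize(ims[1],(800,600)))
E
```

```text
{'time_s': np.float64(0.0), 'q': array([ 0.976,  0.159,  1.598,  0.   ,  1.386, -0.21 ]), 'qvel': array([ 0.   ,  0.001, -0.001, -0.001,  0.   , -0.002]), 'effort': array([-0.0000e+00, -3.9600e+01, -3.3142e+01, -0.0000e+00,  9.0000e-03,
       -0.0000e+00]), 'eef_pos': array([0.215, 0.532, 0.23 ]), 'eef_rot': array([-0.   ,  0.191,  0.982, -0.001]), 'force': array([ 0.55 , -0.223,  0.763]), 'ft_torque': array([-0.014,  0.042, -0.043]), 'grasp_force': np.float64(0.0), 'grip_width': np.float64(0.086)}
scene [ 1.071 -0.788  0.812]
pot 0.73 [268. 211.] [0.534 0.069 0.04 ] 1060
cap 0.87 [128. 270.] [ 0.446 -0.451  0.14 ] 1476
cap 0.66 [266. 212.] [ 0.602 -0.047  0.14 ] 1033
cap 0.58 [272. 190.] [0.555 0.064 0.14 ] 298
gauge 0.9 [265. 206.] [ 0.655 -0.137  0.239] 1092
spray_can 0.75 [313. 193.] [0.71  0.048 0.2  ] 843
spray_can 0.54 [273. 188.] [ 0.595 -0.001  0.2  ] 311
glue_bottle 0.92 [234. 213.] [ 0.491 -0.07   0.1  ] 473
canister 0.84 [288. 223.] [ 0.72  -0.122  0.2  ] 1249
thread_mark 0.56 [266. 206.] [0.563 0.01  0.11 ] 1120
red_arm 0.93 [261. 148.] [0.359 0.287 0.149] 435
red_arm 0
[... 446 characters left out ...]
.] [0.561 0.086 0.14 ] 353
gauge 0.56 [233. 195.] [0.495 0.097 0.239] 1525
spray_can 0.91 [220. 152.] [0.642 0.147 0.2  ] 336
spray_can 0.6 [231. 194.] [0.497 0.108 0.2  ] 1544
glue_bottle 0.69 [269. 206.] [ 0.461 -0.025  0.1  ] 168
canister 0.81 [272. 150.] [ 0.651 -0.031  0.2  ] 430
thread_mark 0.52 [234. 195.] [0.499 0.106 0.11 ] 1593
red_arm 0.96 [377. 230.] [ 0.378 -0.399  0.149] 846
red_arm 0.86 [242. 177.] [0.56  0.074 0.149] 396
red_arm 0.58 [145. 249.] [0.305 0.411 0.149] 739
handle_top 0.78 [376. 224.] [ 0.4   -0.396  0.149] 794
handle_top 0.66 [148. 249.] [0.304 0.399 0.149] 723
handle_top 0.63 [242. 180.] [0.55  0.072 0.149] 397
handle_top 0.5 [234. 194.] [0.5   0.102 0.149] 1496
```

View pics/a.png

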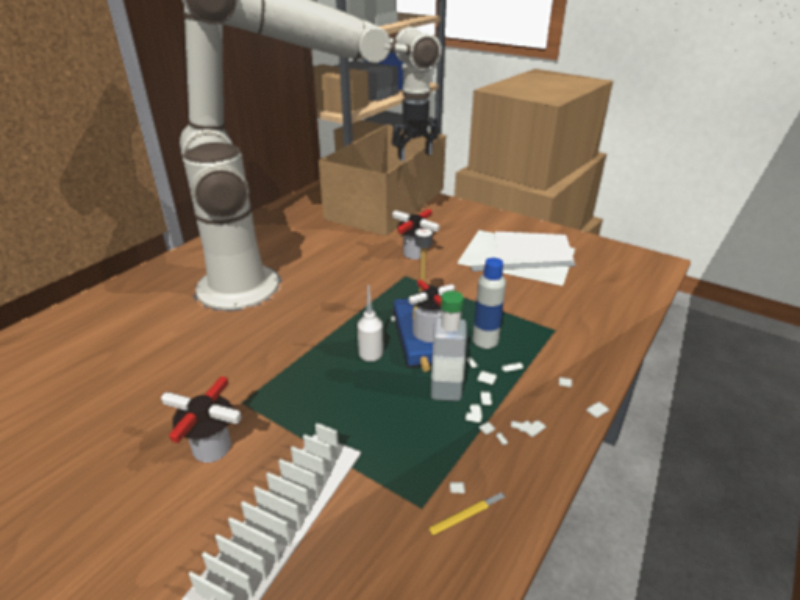

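View pics/b.png

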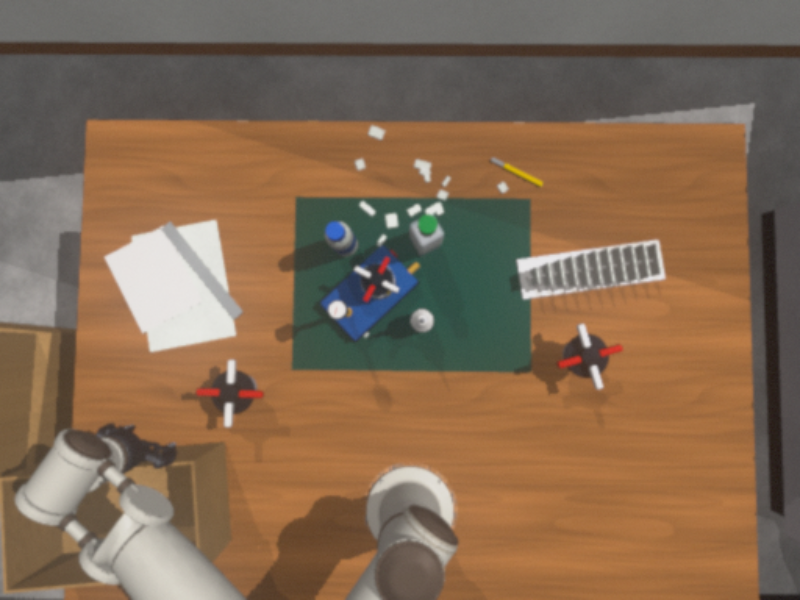

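The dispenser's cap is the one on the blue base, at top-view px (376,281); the other two caps are look-alikes. The gauge is at (337,310). I'll move over it for a closer look.

Call:
move_arm --steps '[{"gripper": -1, "dx": 0.2, "dy": 0, "dz": 0.1, "spin": 0}, {"gripper": -1, "dx": 0.4, "dy": -0.1, "dz": 0.3, "spin": 0}, {"gripper": -1, "dx": 0.5, "dy": -0.3, "dz": 0.5, "spin": 0}, {"gripper": -1, "dx": 0.6, "dy": -0.5, "dz": 0.6, "spin": 0}, {"gripper": -1, "dx": 0.7, "dy": -0.7, "dz": 0.7, "spin": 0}]'

```text
time_s: 1.42
eef_pos: [0.3357, 0.4315, 0.3496]
eef_rot: [0.001, 0.191, 0.982, 0.001]
force: [0.4, -0.2, 0.0]
grip_width: 0.0855
grasp_force: 0.0
```

Call:
move_arm --steps '[{"gripper": -1, "dx": 0.8, "dy": -1.0, "dz": 0.25, "spin": 0}, {"gripper": -1, "dx": 0.8, "dy": -1.0, "dz": 0.25, "spin": 0}, {"gripper": -1, "dx": 0.8, "dy": -1.0, "dz": 0.25, "spin": 0}, {"gripper": -1, "dx": 0.8, "dy": -1.0, "dz": 0.25, "spin": 0}, {"gripper": -1, "dx": 0.8, "dy": -1.0, "dz": 0.25, "spin": 0}]'

```text
time_s: 1.83
eef_pos: [0.4633, 0.2708, 0.3882]
eef_rot: [0.0, 0.191, 0.982, 0.0]
force: [1.0, 1.6, 0.9]
grip_width: 0.0854
grasp_force: 0.0
```

```bash
python3 - <<'E'
from h import *
s=robot.sense(); print({k:np.round(s[k],3) for k in("time_s","q","eef_pos","eef_rot","force")})
im=get_image("wrist"); print(np.round(im["tool_from_camera"],3),im["K"])
cv2.imwrite("pics/c.png",cv2.resize(im["color"],(800,600)))
im=get_image("top");print(at_z(im,(215.7,198.4),.239),at_z(im,(241,180),.149))
E
```

```text
{'time_s': np.float64(1.833), 'q': array([ 0.304,  0.004,  1.456,  0.   ,  1.681, -0.882]), 'eef_pos': array([0.463, 0.271, 0.388]), 'eef_rot': array([0.   , 0.191, 0.982, 0.   ]), 'force': array([0.952, 1.602, 0.923])}
[[-0.     0.963  0.269  0.07 ]
 [ 1.     0.     0.     0.   ]
 [ 0.     0.269 -0.963 -0.143]
 [ 0.     0.     0.     1.   ]] [[311.74951727   0.         256.03142113]
 [  0.         311.74951727 188.54507553]
 [  0.           0.           1.        ]]
[0.48215202 0.15428124 0.239     ] [0.55037587 0.07743577 0.149     ]
```

View pics/c.png

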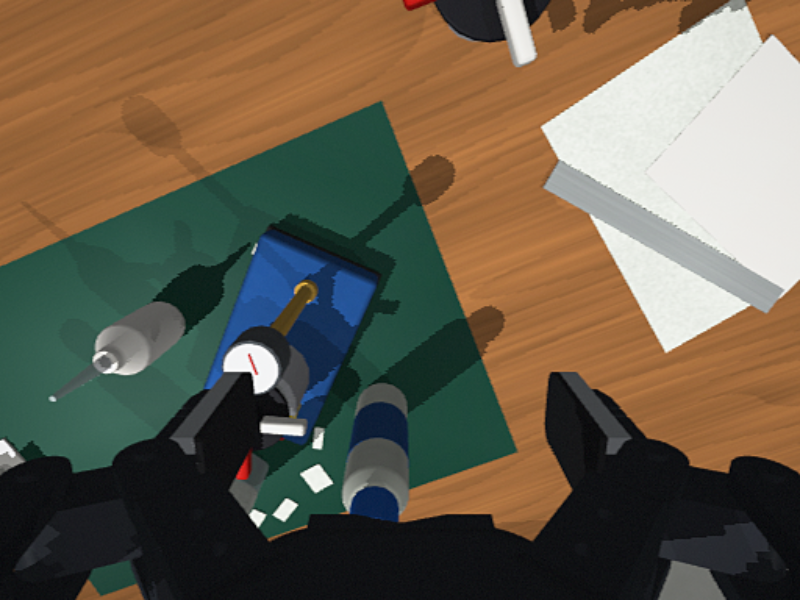

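Call:
move_arm --steps '[{"gripper": -1, "dx": 0.1, "dy": -0.2, "dz": 0, "spin": -0.04}, {"gripper": -1, "dx": 0.2, "dy": -0.4, "dz": 0, "spin": -0.08}, {"gripper": -1, "dx": 0.3, "dy": -0.6, "dz": 0, "spin": -0.12}, {"gripper": -1, "dx": 0.4, "dy": -0.8, "dz": 0, "spin": -0.16}, {"gripper": -1, "dx": 0.43, "dy": -0.96, "dz": 0, "spin": -0.2}]'

```text
time_s: 2.35
eef_pos: [0.5485, 0.0824, 0.387]
eef_rot: [-0.0, 0.486, 0.874, 0.0]
force: [0.6, 0.4, -0.9]
grip_width: 0.0854
grasp_force: 0.0
```

Call:
move_arm --steps '[{"gripper": -0.5, "dx": 0, "dy": 0, "dz": 0, "spin": -0.04}, {"gripper": -0.5, "dx": 0, "dy": 0, "dz": 0, "spin": -0.08}, {"gripper": -0.5, "dx": 0, "dy": 0, "dz": 0, "spin": -0.12}, {"gripper": -0.5, "dx": 0, "dy": 0, "dz": 0, "spin": -0.16}, {"gripper": -0.5, "dx": 0, "dy": 0, "dz": 0, "spin": -0.2}]'

```text
time_s: 2.77
eef_pos: [0.5475, 0.084, 0.3873]
eef_rot: [-0.0, 0.731, 0.682, -0.0]
force: [-0.1, 0.1, 0.9]
grip_width: 0.0642
grasp_force: 0.0
```

Call:
move_arm --steps '[{"gripper": -0.4, "dx": 0, "dy": 0, "dz": 0, "spin": -0.04}, {"gripper": -0.4, "dx": 0, "dy": 0, "dz": 0, "spin": -0.08}, {"gripper": -0.4, "dx": 0, "dy": 0, "dz": 0, "spin": -0.12}, {"gripper": -0.4, "dx": 0, "dy": 0, "dz": 0, "spin": -0.16}, {"gripper": -0.4, "dx": 0, "dy": 0, "dz": 0, "spin": -0.2}]'

```text
time_s: 3.18
eef_pos: [0.5475, 0.0842, 0.3873]
eef_rot: [-0.0, 0.906, 0.424, -0.0]
force: [0.9, -0.2, -0.3]
grip_width: 0.0598
grasp_force: 0.0
```

Call:
move_arm --steps '[{"gripper": -0.3, "dx": 0, "dy": 0, "dz": 0, "spin": -0.04}, {"gripper": -0.3, "dx": 0, "dy": 0, "dz": 0, "spin": -0.08}, {"gripper": -0.3, "dx": 0, "dy": 0, "dz": 0, "spin": -0.12}, {"gripper": -0.3, "dx": 0, "dy": 0, "dz": 0, "spin": -0.15}, {"gripper": -0.3, "dx": 0, "dy": 0, "dz": 0, "spin": -0.15}]'

```text
time_s: 3.6
eef_pos: [0.5475, 0.0841, 0.3873]
eef_rot: [-0.0, 0.979, 0.203, -0.0]
force: [0.3, -0.2, 0.7]
grip_width: 0.0556
grasp_force: 0.0
```

```bash
cat >> h.py <<'E'
from scipy.spatial.transform import Rotation as R
def wristT(s,im):
    w,x,y,z=s["eef_rot"]; T=np.eye(4); T[:3,:3]=R.from_quat([x,y,z,w]).as_matrix(); T[:3,3]=s["eef_pos"]
    return T@np.array(im["tool_from_camera"])
def st():
    s=robot.sense(); print({k:np.round(s[k],3).tolist() for k in("time_s","q","eef_pos","force","ft_torque","grip_width","grasp_force")})
    w,x,y,z=s["eef_rot"]; m=R.from_quat([x,y,z,w]).as_matrix(); print("yaw tool y deg",np.degrees(np.arctan2(m[1,1],m[0,1])))
    return s
E
python3 - <<'E'
from h import *
get_image("wrist"); s=st(); im=get_image("wrist"); T=wristT(s,im)
cv2.imwrite("pics/d.png",cv2.resize(im["color"],(800,600)))
np.save("T.npy",T); np.save("im.npy",im["color"])
for t,z in dict(cap=.13,red_arm=.149,handle_top=.149,thread_mark=.11,gauge=.239).items():
    for r in finder.masks_of(t,"wrist")[:3]: print(t,round(r["conf"],2),np.round(r["uv"]),np.round(at_z(im,r["uv"],z,T),3),r["region"].sum())
E
```

```text
{'time_s': 3.65, 'q': [-0.066, 0.051, 1.41, 0.0, 1.681, 1.091], 'eef_pos': [0.548, 0.084, 0.387], 'force': [-0.677, 0.062, 0.893], 'ft_torque': [-0.015, 0.015, -0.023], 'grip_width': 0.056, 'grasp_force': 0.0}
yaw tool y deg -66.3166176207133
cap 0.81 [ 18. 208.] [0.351 0.352 0.13 ] 2236
cap 0.59 [262. 147.] [0.56  0.083 0.13 ] 3276
cap 0.51 [506. 325.] [ 0.461 -0.367  0.13 ] 163
red_arm 0.89 [ 20. 207.] [0.365 0.339 0.149] 2231
red_arm 0.56 [506. 326.] [ 0.467 -0.345  0.149] 164
handle_top 0.75 [505. 323.] [ 0.47  -0.342  0.149] 164
handle_top 0.74 [262. 150.] [0.558 0.083 0.149] 3186
handle_top 0.68 [ 15. 206.] [0.364 0.344 0.149] 2190
thread_mark 0.56 [216. 151.] [0.527 0.135 0.11 ] 9662
gauge 0.61 [215. 152.] [0.551 0.129 0.239] 9556
```

View pics/d.png

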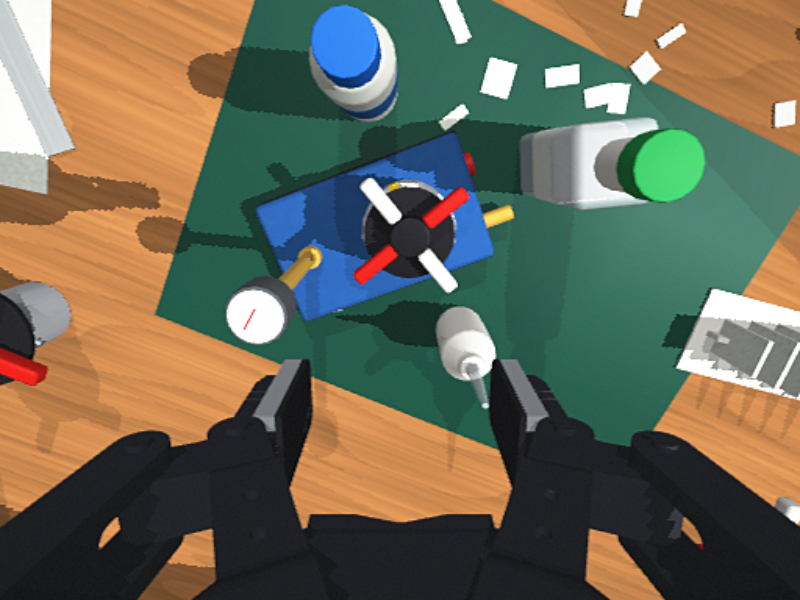

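The wrist view shows the cap hub at px (410,236), red arm tips at (464,192) and (360,279), white tips at (367,183) and (453,288). The gauge top is at (255,315), and a yellow mark is visible at (394,186).

```bash
python3 - <<'E'
from h import *
T=np.load("T.npy"); K=np.array([[311.75,0,256.03],[0,311.75,188.55],[0,0,1]]); im=dict(K=K)
P=lambda u,v,z: at_z(im,(u*.64,v*.64),z,T)
hub=P(410,236,.151); r1,r2=P(464,192,.149),P(360,279,.149); w1,w2=P(367,183,.149),P(453,288,.149); g=P(255,315,.239); m=P(394,186,.11)
A=lambda a,b: np.degrees(np.arctan2(*(a-b)[1::-1]))
c=(r1+r2+w1+w2)/4
print(hub,(r1+r2)/2,(w1+w2)/2,np.linalg.norm(r1-r2),"red",A(r1,r2),"white",A(w1,w2),"gauge",g,A(g,c),np.linalg.norm((g-c)[:2]),"mark",m,A(m,c),np.linalg.norm((m-c)[:2]))
for n,p in dict(can=P(345,42,.215),can2=P(670,165,.24)).items(): print(n,p,np.linalg.norm((p-c)[:2]))
E
```

```text
[0.5577969  0.08144905 0.151     ] [0.55735256 0.08058026 0.149     ] [0.55717503 0.08004601 0.149     ] 0.10649467551754006 red -26.12619820031951 white 63.05176964044226 gauge [0.4849783  0.15749622 0.239     ] 133.12327493938275 0.10574696959937589 mark [0.58554851 0.10770892 0.11      ] 44.08536349626077 0.0393770814219789
can [0.65558864 0.16801465 0.215     ] 0.13175481650059231
can2 [ 0.66739791 -0.03168601  0.24      ] 0.15707747237986558
```

Call:
move_arm --steps '[{"gripper": -0.3, "dx": 0.047, "dy": -0.018, "dz": -0.15, "spin": -0.028}, {"gripper": -0.3, "dx": 0.047, "dy": -0.018, "dz": -0.3, "spin": -0.028}, {"gripper": -0.3, "dx": 0.047, "dy": -0.018, "dz": -0.5, "spin": -0.028}, {"gripper": -0.3, "dx": 0.047, "dy": -0.018, "dz": -0.7, "spin": -0.028}, {"gripper": -0.3, "dx": 0.047, "dy": -0.018, "dz": -0.85, "spin": -0.028}]'

```text
time_s: 4.37
eef_pos: [0.5558, 0.0797, 0.2141]
eef_rot: [-0.0, 0.987, 0.161, -0.002]
force: [-0.7, -1.3, -0.6]
grip_width: 0.0553
grasp_force: 0.0
```

```bash
python3 - <<'E'
from h import *
get_image("wrist"); s=st(); im=get_image("wrist"); T=wristT(s,im)
cv2.imwrite("pics/e.png",cv2.resize(im["color"],(800,600)))
np.save("T.npy",T)
E
```

```text
{'time_s': 4.417, 'q': [-0.073, 0.144, 1.661, 0.0, 1.351, 1.175], 'eef_pos': [0.552, 0.08, 0.208], 'force': [-2.827, -0.54, -3.999], 'ft_torque': [-0.012, 0.116, -0.007], 'grip_width': 0.056, 'grasp_force': 0.0}
yaw tool y deg -71.4908040561882
```

View pics/e.png

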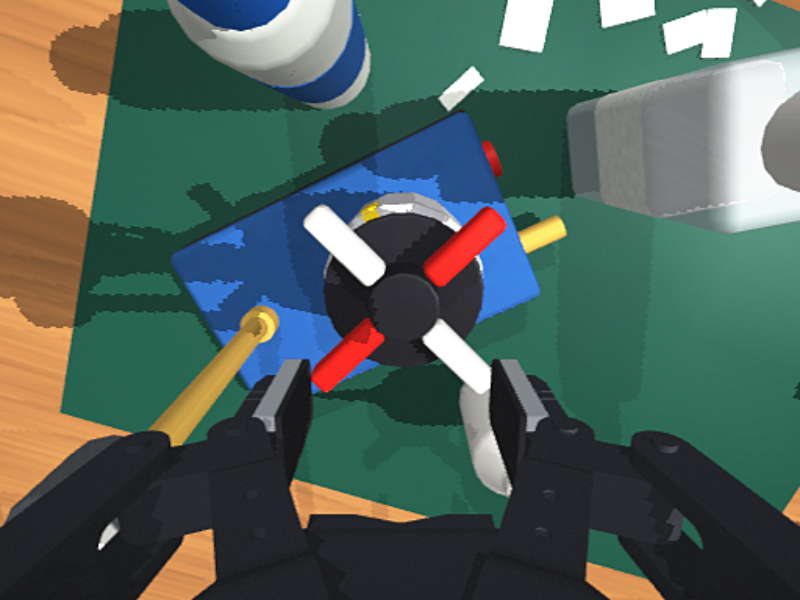

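The arms lie diagonally to the fingers, as planned, with the hub at px (405,303). The gauge head is hidden behind the left knuckle, so I'll check the static force and recompute the centre.

```bash
python3 - <<'E'
from h import *
T0=np.load("T.npy")
for i in range(3): get_image("wrist"); s=st()
im=get_image("wrist"); T=wristT(s,im)
for TT in (T0,T):
    P=lambda u,v,z: at_z(im,(u*.64,v*.64),z,TT)
    print(P(405,303,.151),(P(497,216,.149)+P(319,384,.149))/2, P(264,322,.040))
E
```

```text
{'time_s': 4.517, 'q': [-0.073, 0.139, 1.65, 0.0, 1.358, 1.175], 'eef_pos': [0.555, 0.08, 0.215], 'force': [0.342, 0.445, 1.261], 'ft_torque': [0.003, -0.054, -0.02], 'grip_width': 0.056, 'grasp_force': 0.0}
yaw tool y deg -71.49672166481439
{'time_s': 4.567, 'q': [-0.073, 0.137, 1.646, 0.0, 1.358, 1.175], 'eef_pos': [0.557, 0.08, 0.218], 'force': [-0.311, -0.285, 0.666], 'ft_torque': [-0.033, 0.002, -0.038], 'grip_width': 0.056, 'grasp_force': 0.0}
yaw tool y deg -71.50195514269286
{'time_s': 4.617, 'q': [-0.073, 0.136, 1.644, 0.0, 1.358, 1.175], 'eef_pos': [0.559, 0.08, 0.22], 'force': [1.19, -0.1, 1.088], 'ft_torque': [0.06, -0.004, -0.024], 'grip_width': 0.055, 'grasp_force': 0.0}
yaw tool y deg -71.49984262407271
[0.55909291 0.08140078 0.151     ] [0.55768151 0.08166403 0.149     ] [0.48311579 0.15570542 0.04      ]
[0.56280389 0.07965728 0.151     ] [0.56160606 0.07983778 0.149     ] [0.48766015 0.15707525 0.04      ]
```

Call:
move_arm --steps '[{"gripper": -0.3, "dx": 0.004, "dy": 0.003, "dz": -0.08, "spin": 0}, {"gripper": -0.3, "dx": 0.004, "dy": 0.003, "dz": -0.16, "spin": 0}, {"gripper": -0.3, "dx": 0.004, "dy": 0.003, "dz": -0.23, "spin": 0}, {"gripper": -0.3, "dx": 0.004, "dy": 0.003, "dz": -0.28, "spin": 0}, {"gripper": -0.3, "dx": 0.004, "dy": 0.003, "dz": -0.32, "spin": 0}]'

```text
time_s: 5.08
eef_pos: [0.5592, 0.0802, 0.1548]
eef_rot: [0.0, 0.987, 0.161, 0.001]
force: [-0.3, -0.2, 1.3]
grip_width: 0.0553
grasp_force: 0.0
```

Call:
move_arm --steps '[{"gripper": -0.3, "dx": 0, "dy": 0, "dz": -0.03, "spin": 0}, {"gripper": -0.3, "dx": 0, "dy": 0, "dz": -0.06, "spin": 0}, {"gripper": -0.3, "dx": 0, "dy": 0, "dz": -0.08, "spin": 0}, {"gripper": -0.3, "dx": 0, "dy": 0, "dz": -0.09, "spin": 0}, {"gripper": -0.3, "dx": 0, "dy": 0, "dz": -0.09, "spin": 0}]'

```text
time_s: 5.5
eef_pos: [0.5579, 0.0803, 0.1353]
eef_rot: [-0.0, 0.987, 0.161, -0.0]
force: [0.1, 0.1, -1.2]
grip_width: 0.0553
grasp_force: 0.0
```

Call:
move_arm --steps '[{"gripper": -0.3, "dx": 0, "dy": 0, "dz": 0, "spin": 0.03}, {"gripper": -0.3, "dx": 0, "dy": 0, "dz": 0, "spin": 0.05}, {"gripper": -0.3, "dx": 0, "dy": 0, "dz": 0, "spin": 0.07}, {"gripper": -0.3, "dx": 0, "dy": 0, "dz": 0, "spin": 0.09}, {"gripper": -0.3, "dx": 0, "dy": 0, "dz": 0, "spin": 0.11}]'

```text
time_s: 5.92
eef_pos: [0.5584, 0.0802, 0.1361]
eef_rot: [0.0, 0.944, 0.329, 0.0]
force: [1.6, 0.4, 0.3]
grip_width: 0.0559
grasp_force: 0.7
```

Call:
move_arm --steps '[{"gripper": -0.3, "dx": 0, "dy": 0, "dz": 0, "spin": 0.02}, {"gripper": -0.3, "dx": 0, "dy": 0, "dz": 0, "spin": 0.04}, {"gripper": -0.3, "dx": 0, "dy": 0, "dz": 0, "spin": 0.06}, {"gripper": -0.3, "dx": 0, "dy": 0, "dz": 0, "spin": 0.08}, {"gripper": -0.3, "dx": 0, "dy": 0, "dz": 0, "spin": 0.1}]'

```text
time_s: 6.33
eef_pos: [0.5585, 0.0802, 0.1362]
eef_rot: [0.0, 0.881, 0.473, 0.001]
force: [0.3, 0.1, 1.1]
grip_width: 0.0551
grasp_force: 0.5
```

```bash
python3 - <<'E'
from h import *
s=st(); im=get_image("wrist")
cv2.imwrite("pics/f.png",cv2.resize(im["color"],(800,600)))
np.save("T.npy",wristT(s,im))
E
```

```text
{'time_s': 6.333, 'q': [-0.072, 0.221, 1.721, -0.0, 1.198, 0.514], 'eef_pos': [0.558, 0.08, 0.136], 'force': [0.313, 0.12, 1.125], 'ft_torque': [-0.081, -0.007, -0.016], 'grip_width': 0.055, 'grasp_force': 0.452}
yaw tool y deg -33.54045570633094
```

View pics/f.png

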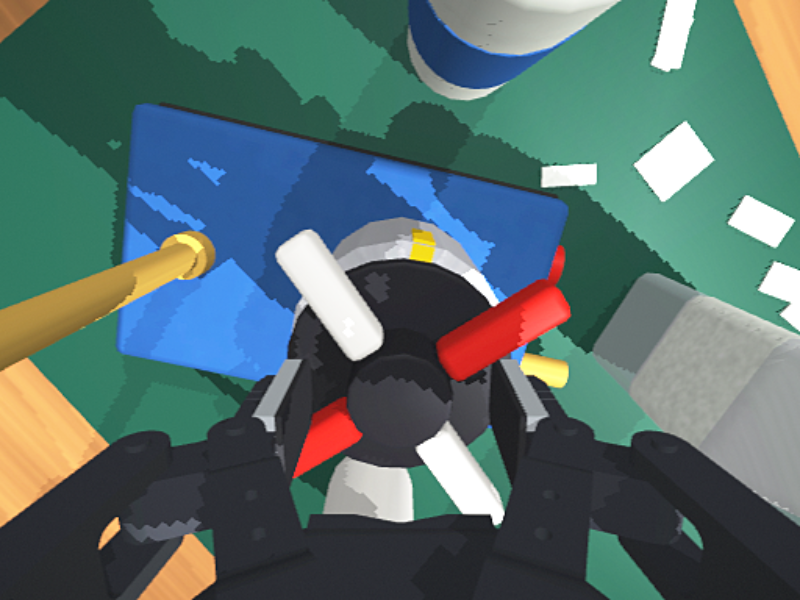

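The fingers are pushing on the arms: red arm tip at px (555,300), hub at (402,392), mark at (424,240). I'll compute the arm and mark angles.

```bash
cat >> h.py <<'E'
def ang(pix,z,c=(.558,.081),T=None):
    T=np.load("T.npy") if T is None else T
    im=dict(K=np.array([[311.75,0,256.03],[0,311.75,188.55],[0,0,1]]))
    p=at_z(im,np.array(pix)*.64,z,T); d=p[:2]-np.array(c); return np.round(p,4),np.degrees(np.arctan2(d[1],d[0])),np.linalg.norm(d)
E
python3 - <<'E'
from h import *
print(ang((402,392),.151)); print("red",ang((550,297),.149)); print("white",ang((293,245),.149)); print("mark",ang((424,240),.11))
E
```

```text
(array([0.5593, 0.0833, 0.151 ]), np.float64(59.85511187890984), np.float64(0.0026073602399451557))
red (array([0.609 , 0.0839, 0.149 ]), np.float64(3.2360459411642943), np.float64(0.05111075970224494))
white (array([0.5583, 0.135 , 0.149 ]), np.float64(89.6473550667638), np.float64(0.054018015283189474))
mark (array([0.5866, 0.1103, 0.11  ]), np.float64(45.64208643153927), np.float64(0.04091081712476982))
```

Call:
move_arm --steps '[{"gripper": -0.3, "dx": 0, "dy": 0, "dz": -0.01, "spin": 0.02}, {"gripper": -0.3, "dx": 0, "dy": 0, "dz": -0.02, "spin": 0.04}, {"gripper": -0.3, "dx": 0, "dy": 0, "dz": -0.025, "spin": 0.06}, {"gripper": -0.3, "dx": 0, "dy": 0, "dz": -0.025, "spin": 0.08}, {"gripper": -0.3, "dx": 0, "dy": 0, "dz": -0.025, "spin": 0.1}]'

```text
time_s: 6.8
eef_pos: [0.5582, 0.0802, 0.1309]
eef_rot: [0.0, 0.797, 0.604, 0.0]
force: [1.1, -0.5, -0.1]
grip_width: 0.0555
grasp_force: 0.7
```

Call:
move_arm --steps '[{"gripper": -0.3, "dx": 0, "dy": 0, "dz": 0, "spin": 0.02}, {"gripper": -0.3, "dx": 0, "dy": 0, "dz": 0, "spin": 0.04}, {"gripper": -0.3, "dx": 0, "dy": 0, "dz": 0, "spin": 0.06}, {"gripper": -0.3, "dx": 0, "dy": 0, "dz": 0, "spin": 0.08}, {"gripper": -0.3, "dx": 0, "dy": 0, "dz": 0, "spin": 0.1}]'

```text
time_s: 7.22
eef_pos: [0.5583, 0.0803, 0.131]
eef_rot: [0.0, 0.692, 0.722, 0.0]
force: [-0.9, 0.7, -0.0]
grip_width: 0.0558
grasp_force: 0.2
```

Call:
move_arm --steps '[{"gripper": -0.3, "dx": 0, "dy": 0, "dz": 0, "spin": 0.01}, {"gripper": -0.3, "dx": 0, "dy": 0, "dz": 0, "spin": 0.02}, {"gripper": -0.3, "dx": 0, "dy": 0, "dz": 0, "spin": 0.02}]'

```text
time_s: 7.47
eef_pos: [0.5583, 0.0802, 0.131]
eef_rot: [0.0, 0.67, 0.742, 0.0]
force: [0.2, -0.5, 0.3]
grip_width: 0.0562
grasp_force: 0.0
```

```bash
python3 - <<'E'
from h import *
s=st(); im=get_image("wrist")
cv2.imwrite("pics/g.png",cv2.resize(im["color"],(800,600)))
np.save("T.npy",wristT(s,im))
E
```

```text
{'time_s': 7.467, 'q': [-0.071, 0.227, 1.725, 0.0, 1.189, -0.174], 'eef_pos': [0.558, 0.08, 0.131], 'force': [0.17, -0.476, 0.261], 'ft_torque': [0.02, 0.022, -0.019], 'grip_width': 0.056, 'grasp_force': 0.044}
yaw tool y deg 5.85772116364568
```

View pics/g.png

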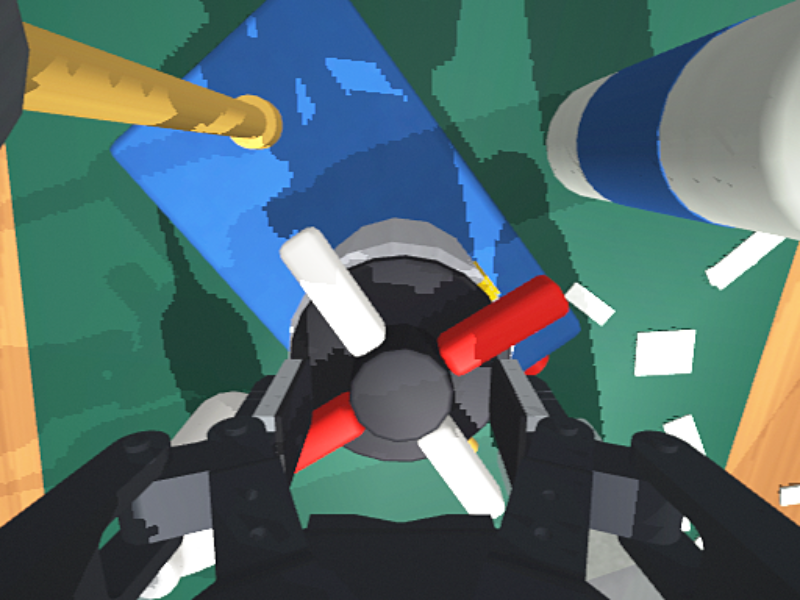

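The red arm now points almost at the yellow mark at px (488,283): its tip is at (555,290) and the hub at (402,394). I'll check whether the cap dropped.

```bash
python3 - <<'E'
from h import *
for z in (.151,.143): print(z,ang((402,394),z),"red",ang((549,290),z-.002),"white",ang((297,240),z-.002))
print("mark",ang((488,283),.11))
a=cv2.imread("pics/f.png");b=cv2.imread("pics/g.png")
cv2.imwrite("pics/h.png",np.hstack([a[200:540,240:620],b[200:540,240:620]]))
E
```

```text
0.151 (array([0.5569, 0.0862, 0.151 ]), np.float64(101.87919777033075), np.float64(0.005335418109569086)) red (array([0.5927, 0.1194, 0.149 ]), np.float64(47.914754277961464), np.float64(0.0517716176984139)) white (array([0.5256, 0.126 , 0.149 ]), np.float64(125.79524975558736), np.float64(0.05545994026574458))
0.143 (array([0.5574, 0.0821, 0.143 ]), np.float64(119.65058010908156), np.float64(0.0013027614559340246)) red (array([0.5954, 0.1175, 0.141 ]), np.float64(44.292536949489), np.float64(0.05230677120743333)) white (array([0.524 , 0.1245, 0.141 ]), np.float64(128.00564681354737), np.float64(0.05521874362858552))
mark (array([0.5845, 0.1105, 0.11  ]), np.float64(48.0274751618238), np.float64(0.03969216552538576))
```

View pics/h.png

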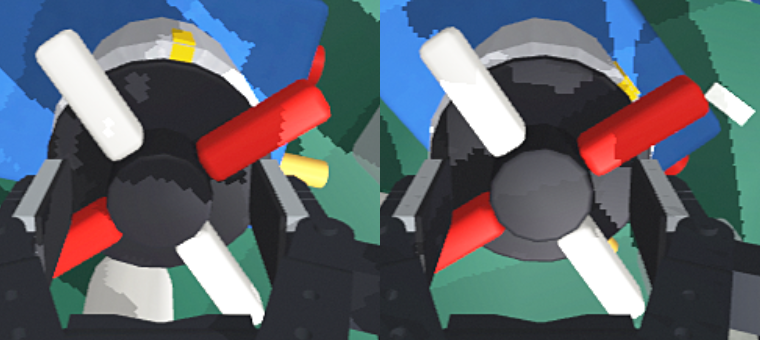

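```bash
python3 - <<'E'
from h import *
K=np.array([[311.75,0,256.03],[0,311.75,188.55],[0,0,1]])
Tc=np.array([[0,.963,.269,.07],[1,0,0,0],[0,.269,-.963,-.143],[0,0,0,1.]])
def pr(x,y,ztool):
    p=np.linalg.inv(Tc)@[x,y,ztool,1]; q=K@[p[0],-p[1],-p[2]]; return q[:2]/q[2]/.64
for n,tz,o in(("f",.1362,.124),("g nodrop",.131,.124),("g drop",.131,.116)):
    print(n,"hub",pr(0,0,tz-o-.027),pr(0,.016,tz-o-.027)-pr(0,-.016,tz-o-.027),"flange far edge",pr(.038,0,tz-o-.006),"whitetip",pr(.056*.8,-.056*.6,tz-o-.025),"neck far",pr(.04,0,tz-.11))
E
```

```text
f hub [400.046875   407.32333741] [109.52044237   0.        ] flange far edge [400.046875   264.80212317] whitetip [276.24025715 254.9650775 ] neck far [400.046875   247.25474732]
g nodrop hub [400.046875   416.39825078] [113.51547851   0.        ] flange far edge [400.046875   268.41500883] whitetip [271.36447665 258.76241435] neck far [400.046875   249.93083291]
g drop hub [400.046875   402.69650041] [107.48357652   0.        ] flange far edge [400.046875   262.95342584] whitetip [278.71569546 253.03716605] neck far [400.046875   249.93083291]
```

The hub, flange and white-tip shifts all match an 8 mm drop, and the red arms are about 3° short of the marks. I'll nudge 3° further, then run in clockwise while following it down.

Call:
move_arm --steps '[{"gripper": -0.3, "dx": 0, "dy": 0, "dz": -0.01, "spin": 0.01}, {"gripper": -0.3, "dx": 0, "dy": 0, "dz": -0.02, "spin": 0.018}, {"gripper": -0.3, "dx": 0, "dy": 0, "dz": -0.025, "spin": 0.018}]'

```text
time_s: 7.77
eef_pos: [0.558, 0.0802, 0.1255]
eef_rot: [0.0, 0.649, 0.761, 0.0]
force: [0.1, 0.3, 1.2]
grip_width: 0.0556
grasp_force: 0.0
```

Call:
move_arm --steps '[{"gripper": -0.3, "dx": 0, "dy": 0, "dz": 0, "spin": -0.03}, {"gripper": -0.3, "dx": 0, "dy": 0, "dz": 0, "spin": -0.06}, {"gripper": -0.3, "dx": 0, "dy": 0, "dz": 0, "spin": -0.08}, {"gripper": -0.3, "dx": 0, "dy": 0, "dz": 0, "spin": -0.1}, {"gripper": -0.3, "dx": 0, "dy": 0, "dz": 0, "spin": -0.12}]'

```text
time_s: 8.18
eef_pos: [0.558, 0.0803, 0.1256]
eef_rot: [0.0, 0.781, 0.624, 0.0]
force: [-0.4, -0.3, 0.5]
grip_width: 0.0553
grasp_force: 0.0
```

Call:
move_arm --steps '[{"gripper": -0.3, "dx": 0, "dy": 0, "dz": 0, "spin": -0.02}, {"gripper": -0.3, "dx": 0, "dy": 0, "dz": 0, "spin": -0.04}, {"gripper": -0.3, "dx": 0, "dy": 0, "dz": 0, "spin": -0.06}, {"gripper": -0.3, "dx": 0, "dy": 0, "dz": 0, "spin": -0.08}, {"gripper": -0.3, "dx": 0, "dy": 0, "dz": -0.003, "spin": -0.1}]'

```text
time_s: 8.6
eef_pos: [0.5581, 0.0803, 0.1252]
eef_rot: [0.0, 0.869, 0.494, 0.0]
force: [0.9, 0.9, 0.7]
grip_width: 0.0554
grasp_force: 0.0
```

Call:
move_arm --steps '[{"gripper": -0.3, "dx": 0, "dy": 0, "dz": 0, "spin": -0.02}, {"gripper": -0.3, "dx": 0, "dy": 0, "dz": 0, "spin": -0.04}, {"gripper": -0.3, "dx": 0, "dy": 0, "dz": 0, "spin": -0.06}, {"gripper": -0.3, "dx": 0, "dy": 0, "dz": 0, "spin": -0.08}, {"gripper": -0.3, "dx": 0, "dy": 0, "dz": -0.004, "spin": -0.1}]'

```text
time_s: 9.02
eef_pos: [0.5582, 0.0802, 0.1244]
eef_rot: [0.0, 0.936, 0.352, 0.0]
force: [-0.3, 0.1, -0.3]
grip_width: 0.0555
grasp_force: 0.2
```

```bash
python3 - <<'E'
from h import *
s=st(); im=get_image("wrist")
cv2.imwrite("pics/i.png",cv2.resize(im["color"],(800,600)))
np.save("T.npy",wristT(s,im))
E
```

```text
{'time_s': 9.017, 'q': [-0.071, 0.235, 1.73, -0.0, 1.176, 0.78], 'eef_pos': [0.558, 0.08, 0.124], 'force': [-0.25, 0.054, -0.255], 'ft_torque': [0.068, -0.045, 0.006], 'grip_width': 0.055, 'grasp_force': 0.221}
yaw tool y deg -48.76886230257786
```

View pics/i.png

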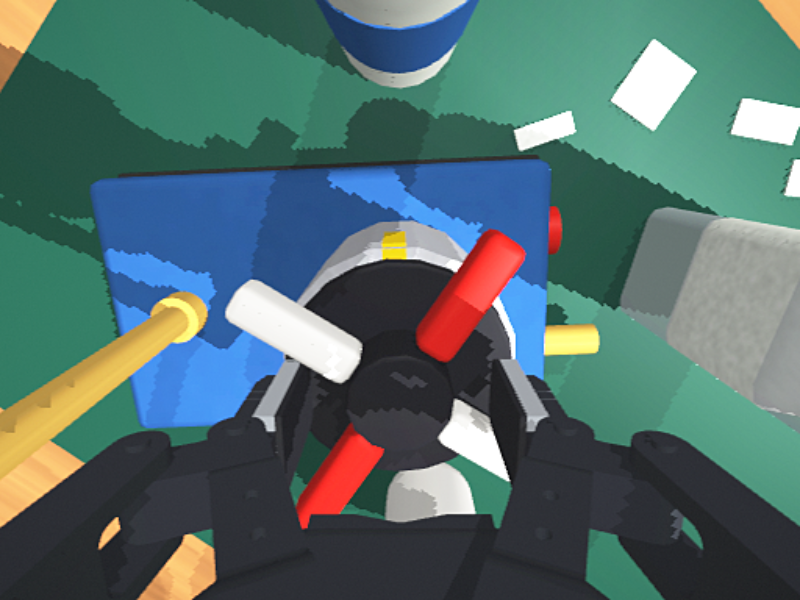

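The fingers now push on the other side. The red tip is at px (505,242), the hub at (400,397), the mark at (394,245).

```bash
python3 - <<'E'
from h import *
for z in (.151,.141): print(z,ang((400,397),z),"red",ang((503,243),z-.002),"white",ang((240,300),z-.002))
print("mark",ang((394,245),.11))
E
```

```text
0.151 (array([0.5627, 0.086 , 0.151 ]), np.float64(47.247151253635785), np.float64(0.006856719369855061)) red (array([0.6098, 0.0938, 0.149 ]), np.float64(13.883168705724875), np.float64(0.053369149476842695)) white (array([0.5556, 0.1336, 0.149 ]), np.float64(92.63885684850695), np.float64(0.0527008955080558))
0.141 (array([0.5587, 0.0826, 0.141 ]), np.float64(65.53394988290543), np.float64(0.001754752314466813)) red (array([0.6099, 0.0911, 0.139 ]), np.float64(10.987032525532722), np.float64(0.0529054773631197)) white (array([0.5511, 0.1343, 0.139 ]), np.float64(97.36322492800863), np.float64(0.05373417524543564))
mark (array([0.5864, 0.1095, 0.11  ]), np.float64(45.04391415226884), np.float64(0.04021434227377756))
```

Call:
move_arm --steps '[{"gripper": -0.3, "dx": 0, "dy": 0, "dz": 0, "spin": -0.02}, {"gripper": -0.3, "dx": 0, "dy": 0, "dz": 0, "spin": -0.04}, {"gripper": -0.3, "dx": 0, "dy": 0, "dz": 0, "spin": -0.06}, {"gripper": -0.3, "dx": 0, "dy": 0, "dz": 0, "spin": -0.08}, {"gripper": -0.3, "dx": 0, "dy": 0, "dz": -0.004, "spin": -0.1}]'

```text
time_s: 9.48
eef_pos: [0.5581, 0.0803, 0.1236]
eef_rot: [0.0, 0.979, 0.202, 0.0]
force: [-0.2, 0.3, 0.4]
grip_width: 0.0557
grasp_force: 0.1
```

Call:
move_arm --steps '[{"gripper": -0.3, "dx": 0, "dy": 0, "dz": 0, "spin": -0.02}, {"gripper": -0.3, "dx": 0, "dy": 0, "dz": 0, "spin": -0.04}, {"gripper": -0.3, "dx": 0, "dy": 0, "dz": 0, "spin": -0.06}, {"gripper": -0.3, "dx": 0, "dy": 0, "dz": 0, "spin": -0.08}, {"gripper": -0.3, "dx": 0, "dy": 0, "dz": -0.004, "spin": -0.1}]'

```text
time_s: 9.9
eef_pos: [0.5581, 0.0802, 0.1228]
eef_rot: [0.0, 0.999, 0.047, 0.0]
force: [0.3, 0.2, 0.5]
grip_width: 0.0552
grasp_force: 0.2
```

Call:
move_arm --steps '[{"gripper": -0.3, "dx": 0, "dy": 0, "dz": 0, "spin": -0.02}, {"gripper": -0.3, "dx": 0, "dy": 0, "dz": 0, "spin": -0.04}, {"gripper": -0.3, "dx": 0, "dy": 0, "dz": 0, "spin": -0.06}, {"gripper": -0.3, "dx": 0, "dy": 0, "dz": 0, "spin": -0.08}, {"gripper": -0.3, "dx": 0, "dy": 0, "dz": -0.004, "spin": -0.1}]'

```text
time_s: 10.32
eef_pos: [0.5581, 0.0802, 0.122]
eef_rot: [-0.0, 0.994, -0.11, 0.0]
force: [0.4, -0.1, -0.3]
grip_width: 0.0555
grasp_force: 0.1
```

Call:
move_arm --steps '[{"gripper": -0.3, "dx": 0, "dy": 0, "dz": 0, "spin": -0.02}, {"gripper": -0.3, "dx": 0, "dy": 0, "dz": 0, "spin": -0.04}, {"gripper": -0.3, "dx": 0, "dy": 0, "dz": 0, "spin": -0.06}, {"gripper": -0.3, "dx": 0, "dy": 0, "dz": 0, "spin": -0.08}, {"gripper": -0.3, "dx": 0, "dy": 0, "dz": -0.004, "spin": -0.1}]'

```text
time_s: 10.73
eef_pos: [0.5581, 0.0802, 0.1212]
eef_rot: [-0.0, 0.964, -0.264, 0.0]
force: [-0.5, -0.3, 0.5]
grip_width: 0.0555
grasp_force: 0.2
```

```bash
python3 - <<'E'
from h import *
st()
E
```

```text
{'time_s': 10.733, 'q': [-0.072, 0.239, 1.732, -0.0, 1.17, 2.034], 'eef_pos': [0.558, 0.08, 0.121], 'force': [-0.472, -0.327, 0.515], 'ft_torque': [-0.008, -0.032, 0.045], 'grip_width': 0.055, 'grasp_force': 0.221}
yaw tool y deg -120.66026563236208
```

Call:
move_arm --steps '[{"gripper": -0.3, "dx": 0, "dy": 0, "dz": 0, "spin": -0.015}, {"gripper": -0.3, "dx": 0, "dy": 0, "dz": 0, "spin": -0.03}, {"gripper": -0.3, "dx": 0, "dy": 0, "dz": 0, "spin": -0.045}, {"gripper": -0.3, "dx": 0, "dy": 0, "dz": 0, "spin": -0.06}, {"gripper": -0.3, "dx": 0, "dy": 0, "dz": 0, "spin": -0.07}]'

```text
time_s: 11.15
eef_pos: [0.558, 0.0802, 0.121]
eef_rot: [-0.0, 0.93, -0.368, 0.0]
force: [-0.1, -0.7, -0.1]
grip_width: 0.0556
grasp_force: 0.2
```

Call:
move_arm --steps '[{"gripper": -0.3, "dx": 0, "dy": 0, "dz": 0, "spin": -0.01}, {"gripper": -0.3, "dx": 0, "dy": 0, "dz": 0, "spin": -0.02}, {"gripper": -0.3, "dx": 0, "dy": 0, "dz": 0, "spin": -0.02}]'

```text
time_s: 11.4
eef_pos: [0.558, 0.0802, 0.121]
eef_rot: [-0.0, 0.918, -0.397, 0.0]
force: [-0.1, -0.0, 0.3]
grip_width: 0.0553
grasp_force: 0.0
```

```bash
python3 - <<'E'
from h import *
s=st(); im=get_image("wrist")
cv2.imwrite("pics/j.png",cv2.resize(im["color"],(800,600)))
T=wristT(s,im);np.save("T.npy",T)
K=im["K"]; hsv=cv2.cvtColor(im["color"],cv2.COLOR_BGR2HSV)
red=((hsv[...,0]<8)|(hsv[...,0]>172))&(hsv[...,1]>170)&(hsv[...,2]>70)
n,l,stt,c=cv2.connectedComponentsWithStats(red.astype(np.uint8))
for i in range(1,n):
    if stt[i,4]>150: print(stt[i],c[i],at_z(im,c[i],.133,T))
E
```

```text
{'time_s': 11.4, 'q': [-0.071, 0.239, 1.732, -0.0, 1.17, 2.315], 'eef_pos': [0.558, 0.08, 0.121], 'force': [-0.135, -0.013, 0.289], 'ft_torque': [-0.018, -0.013, 0.023], 'grip_width': 0.055, 'grasp_force': 0.0}
yaw tool y deg -136.7285227137547
[198  87  33   9 282] [213.27659574  90.90425532] [0.6187069 0.0399484 0.133    ]
[ 267  147   70   85 2658] [300.4055681  189.03875094] [0.56414431 0.04470708 0.133     ]
[ 190  271   56   67 1645] [216.58905775 304.0656535 ] [0.55236599 0.1134636  0.133     ]
```

Call:
move_arm --steps '[{"gripper": -0.3, "dx": 0, "dy": 0, "dz": 0, "spin": -0.01}, {"gripper": -0.3, "dx": 0, "dy": 0, "dz": 0, "spin": -0.02}, {"gripper": -0.3, "dx": 0, "dy": 0, "dz": 0, "spin": -0.03}]'

```text
time_s: 11.7
eef_pos: [0.558, 0.0803, 0.121]
eef_rot: [-0.0, 0.898, -0.439, 0.0]
force: [-0.4, -0.4, 0.4]
grip_width: 0.0557
grasp_force: 0.2
```

Call:
move_arm --steps '[{"gripper": -0.3, "dx": 0, "dy": 0, "dz": 0, "spin": 0.02}, {"gripper": -0.3, "dx": 0, "dy": 0, "dz": 0, "spin": 0.04}, {"gripper": -0.3, "dx": 0, "dy": 0, "dz": 0, "spin": 0.056}, {"gripper": -0.3, "dx": 0, "dy": 0, "dz": 0, "spin": 0.056}]'

```text
time_s: 12.03
eef_pos: [0.558, 0.0802, 0.121]
eef_rot: [-0.0, 0.934, -0.357, 0.0]
force: [-0.4, -0.4, -0.8]
grip_width: 0.0556
grasp_force: 0.0
```

Call:
move_arm --steps '[{"gripper": -0.3, "dx": 0, "dy": 0, "dz": 0.05, "spin": 0}, {"gripper": -0.3, "dx": 0, "dy": 0, "dz": 0.15, "spin": 0}, {"gripper": -0.3, "dx": 0, "dy": 0, "dz": 0.3, "spin": 0}, {"gripper": -0.3, "dx": 0, "dy": 0, "dz": 0.45, "spin": 0}, {"gripper": -0.3, "dx": 0, "dy": 0, "dz": 0.5, "spin": 0}]'

```text
time_s: 12.45
eef_pos: [0.5604, 0.0801, 0.227]
eef_rot: [-0.001, 0.933, -0.359, 0.004]
force: [0.7, -0.6, 0.7]
grip_width: 0.0557
grasp_force: 0.0
```

Call:
move_arm --steps '[{"gripper": -0.3, "dx": 0, "dy": 0, "dz": 0.1, "spin": 0}, {"gripper": -0.3, "dx": 0, "dy": 0, "dz": 0.15, "spin": 0}, {"gripper": -0.3, "dx": 0, "dy": 0, "dz": 0.15, "spin": 0}, {"gripper": -0.3, "dx": 0, "dy": 0, "dz": 0.15, "spin": 0}, {"gripper": -0.3, "dx": 0, "dy": 0, "dz": 0.15, "spin": 0}]'

```text
time_s: 12.87
eef_pos: [0.5573, 0.0803, 0.2494]
eef_rot: [0.0, 0.934, -0.358, -0.001]
force: [-0.4, 1.1, 0.2]
grip_width: 0.0553
grasp_force: 0.0
```

```bash
python3 - <<'E'
from h import *
s=st(); im=get_image("wrist")
cv2.imwrite("pics/k.png",cv2.resize(im["color"],(800,600)))
np.save("T.npy",wristT(s,im))
E
```

```text
{'time_s': 12.867, 'q': [-0.071, 0.117, 1.607, -0.0, 1.42, 2.232], 'eef_pos': [0.557, 0.08, 0.249], 'force': [-0.425, 1.095, 0.157], 'ft_torque': [-0.017, -0.022, -0.003], 'grip_width': 0.055, 'grasp_force': 0.0}
yaw tool y deg -132.00787362824886
```

View pics/k.png

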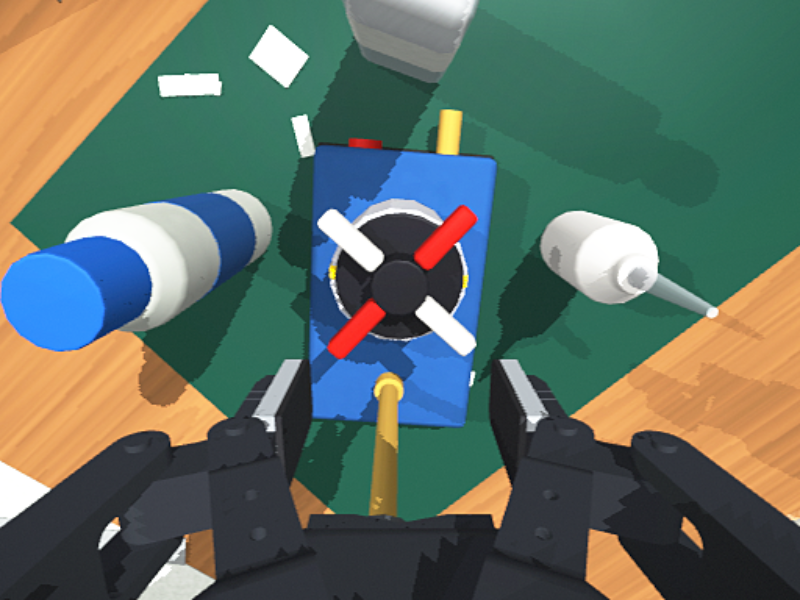

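The cap is centred with both marks visible. The hub is at px (400,287) and the red tips at (467,213) and (337,350), and everything else is standing. I'll do a numeric check before handing in.

```bash
python3 - <<'E'
from h import *
for z in (.151,.143,.137): print(z,ang((400,287),z))
print(ang((467,213),.135),ang((337,350),.135),"marks",ang((334,272),.11),ang((464,281),.11))
E
```

```text
0.151 (array([0.5591, 0.0778, 0.151 ]), np.float64(-70.5876131324297), np.float64(0.003419261291195987))
0.143 (array([0.5575, 0.0792, 0.143 ]), np.float64(-104.20700817758897), np.float64(0.0018669428278087169))
0.137 (array([0.5563, 0.0803, 0.137 ]), np.float64(-155.6517682356853), np.float64(0.0018156673466879017))
(array([0.5622, 0.0277, 0.135 ]), np.float64(-85.45769539300268), np.float64(0.05346629183955119)) (array([0.5524, 0.1318, 0.135 ]), np.float64(96.26578347215698), np.float64(0.05113636243368472)) marks (array([0.5841, 0.108 , 0.11  ]), np.float64(45.96594801864021), np.float64(0.037495770694397086)) (array([0.5281, 0.0542, 0.11  ]), np.float64(-138.076994651066), np.float64(0.04016592267169247))
```

```bash
python3 -c "
from h import *
print(robot.finish_job())"
```

```text
the job is handed in; nothing more can be done
None
```

I backed the cap off anticlockwise until it dropped into the thread, then ran it in to about 128° past the marks (flange on the rim at about 120°). I then let go, lifted clear without disturbing anything I could see, and handed the job in; I judged the drop and final seat from camera geometry and never measured the flange gap.

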